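# Load the indexing drill jig and index it four clicks

## Robot

A 7-joint arm with a two-finger parallel gripper is mounted at the origin on the work surface. World frame = base frame: x ahead of the robot, y to its left, z up, the work surface at z = 0. Lengths are in m, angles in rad, forces in N, time in s.
With the tool pointing down it reaches from about 0.425 to 0.875 m from the base axis. Payload 4.7 kg.
Tool frame: the origin (TCP) lies midway between the tips of the shut fingers; the grasp point (between the pads) lies 19 mm behind it; z points along the fingers, y is the line along which they close (so a half turn about z gives the same grasp; the last joint's range is limited). The gripper opens to 87 mm and grips with 3 to 60 N. Pads are 19 mm wide; open, the fingers measure 117 mm over their backs; the gripper's body (75 mm by 190 mm) begins 51 mm behind the grasp point.
Start: joints at [1.351, 0.321, -0.07, 1.45, 0.023, 1.371, -0.057], TCP at [0.151, -0.632, 0.223] pointing down, gripper open.
Joint ranges: [-2.86, 2.86], [-0.3, 2.09], [-1.38, 1.24], [0.06, 2.45], [-1.56, 4.7], [0.09, 2.05], [-2.69, 2.69]. Speed limits (rad/s): [2.57, 2.57, 3.14, 3.14, 3.14, 3.14, 3.14].

## Interface

Orientations are given as a rotation vector (axis times angle).
In Python, from bench import monitor, cams, workorder gives the robot as it stands.
- The arm moves only by the tool move_arm, never from a script. Its arguments are lists of equal length, an entry for each row: "slide": the shift along the tool's x, y, z in cm, a list of three; "roll": the turn about the tool's z in rad. In form: {"slide": [[dx, dy, dz], ...], "roll": [roll, ...]}. A call has 1 to 20 rows; each row is the pose to reach, as a shift and turn from the pose commanded when the call began, along the tool's axes at that moment; what a row does not reach only later rows make up. A row lasts 1/10 s, in which the tool goes at most 50 mm and 8.59 degrees, less where a joint would pass 70% of its speed; a pose out of reach is approached as far as the arm can. A call with a gripper value outside its range is refused whole. "gripper" is the finger opening in cm, from 0 to 8.7, set as the call begins (left out, the last holds). The fingers move at their own pace and stop on an object; "squeeze" is the grip in N (left out, the last holds). Time passes only in rows, so rows that repeat a pose let the fingers close. It gives the time, the measured TCP pose, the force, the opening and the grip force at its end, in the units of the state.
- monitor.get_state(): the state, without advancing time (a new reading comes with each control period).
- cams.get_image(name): name is "scene" or "top" or "wrist"; returns the picture (384x512x3 uint8, red, green, blue); there is no depth.
- cams.get_calibration(name): a dict with "mtx" (3x3 intrinsics, pixels), "R" (3x3) and "t" (3): a world point X has camera coordinates R X + t. Camera axes: x right, y down, z forward; pixel columns grow to the right and rows downward; lengths in m; the calibration is good to about 2 mm. A picture is of the moment at which its call begins: read the wrist's pose just before it. get_calibration takes no time and is no camera call; for the wrist camera it gives the pose at the moment of the call.
- workorder.close_job(): hands the job in; it is judged then, once.
The state is a dict: "time": time; "joint_positions": joint angles; "qd": joint speeds; "joint_torque": joint torques, N m; "position": TCP position; "tool_rot": TCP orientation; "ft_force": force on the tool from outside, world axes, zero at the start; "torque": the same for the moment, N m; "grip_width": opening from 0.0 (shut) to 1.0 (fully open); "grip_force": force on a finger pad.
Only numpy, scipy, OpenCV 4.12 (cv2) and the standard library are available. Lean on these libraries where they do the work, as an engineer would, in place of code of your own. Each camera call takes 0.05 s, during which the arm holds its last target. There are 200 camera calls.

## Task

Load the bright aluminium block from the stock trough into the empty nest on the dial of the indexing drill jig: lower it in gently, without dropping it, until it sits fully home between the two jaws, flat on the nest floor. Then turn the dial by its black knob exactly four clicks clockwise as seen from above, neither turning it back past the starting click nor running on to a fifth, so that the block comes to rest under the drill bush. Leave the two dark steel blocks, the spanner and the oil tin where they are.

Things in the scene. Friction and masses are not known exactly. Their poses are not given: they have to be found in the camera images.
- jig: Indexing drill jig, fixed on the bench: olive-green cast base 240 x 240 x 18 mm with a flat round aluminium dial, diameter 210 mm, top face 60 mm above the bench. Origin: centre of the underside, on the vertical dial axis; x, y along the base's sides, z up. All of it keeps within 170 mm of the axis and, but for the bush arm and the knob, below 97 mm.
- dial (a joint): Dial angle, rad; nest and knob turn with it. 0 at the loading click where it starts (nest on the jig's -x side), growing clockwise seen from above. A spring ball drops into 12 notches all round: one click is 0.5236 rad (30 degrees), four are 2.094. A notch holds with about 0.3 N m; this fades to nothing half-way, then the dial snaps on into the next notch by itself. No end stops.
- nest (a point): Centre of the nest's floor on the dial, 64 mm above the bench, 72 mm from the axis; axes turn with the dial (those of the jig at joint 0). The block lies with its 60 mm length along this y, either way round. On the x sides two dark jaws, 44 mm long, 37 mm apart, flared at the top, rise 31 mm above the floor, higher than the block.
- nest_end (a point): Middle of the top edge of the low lip at the nest's +y end, 35 mm from the nest centre, 5 mm above the nest floor; a like lip is at the -y end. Each is 30 mm wide, 4 mm thick; 66 mm between them. The block's ends stand out past the jaws (8 mm each) and are free for fingers above the lips: this is the only place to hold it in the nest.
- knob (a point): Top centre of the black knob on the dial axis, 124 mm above the bench; its axes turn with the dial. The grip is a bar 60 mm long along this x (white line on the half towards the nest), 16 mm thick along y and 30 mm deep (down to 94 mm above the bench), on a black disc of 48 mm diameter and 4 mm thickness.
- bush (a point): Centre of the underside of the drill bush, 102 mm above the bench, under which the block must finally lie. It sits in a fixed green arm, 30 mm wide, top 120 mm above the bench, 72 mm from the dial axis, 60 degrees left of the jig's +x (towards +y); the arm's post, 30 mm thick, stands 126 mm from the axis in the same direction.
- trough: Grey steel U-channel fixed on the bench, open at both ends: 280 mm long (x), 70 mm wide (y); floor 4 mm thick, side walls 3 mm thick, 34 mm high above the bench, 64 mm apart inside. Origin: centre of the underside. Three blocks lie across it, about 84 mm between centres; their ends are at the walls, so only their long faces can be gripped there.
- block: The bright aluminium block to load: 34 (x) x 60 (y) x 26 (z) mm, about 0.15 kg, small dark cross bore and slit drawn on its long faces, a dark centre-punch dot on top. Origin: centre of its underside. It lies on the trough floor with its y across the trough.
- steel_a: Dark steel block of the same size, 0.4 kg, lying in the trough. Origin: centre of its underside. Bystander.
- steel_b: Another dark steel block of the same size, 0.4 kg, lying in the trough. Origin: centre of its underside. Bystander.
- spanner: Steel spanner 180 mm long lying on the bench beyond the trough's far end, along its own x. Bystander.
- oil_can: Small upright oil tin with a yellow band and a metal lid, diameter 56 mm, 80 mm high, between jig and trough towards the far side. Origin: centre of its underside. Bystander.
There are look-alikes about, which are no part of the job. What is shaped like the block but orange is not meant.

How it is judged:
On the way:
1. the aluminium block sits home in the nest, let go, while the dial still stands at the loading click (x of block in the frame of nest between -0.004 and 0.004 m and y of block in the frame of nest between -0.006 and 0.006 m and z of block in the frame of nest between -0.003 and 0.003 m and contact force between the fingers and block below 0.1 N and value of joint dial between -0.15 and 0.15 rad), for 0.2 s.
At the end, for the whole second after the job is handed in: The dial stands still in the fourth notch clockwise from the start (2.094 rad, within 0.1 rad); the aluminium block is at rest in the nest, flat on its floor (within 3 mm in height, 4 mm across, 6 mm along, tilt under 0.07 rad), and within 15 mm of the point below the drill bush (value of joint dial between 1.994 and 2.194 rad and velocity of joint dial between -0.05 and 0.05 rad/s and x of block in the frame of nest between -0.004 and 0.004 m and y of block in the frame of nest between -0.006 and 0.006 m and z of block in the frame of nest between -0.003 and 0.003 m and angle between block's own z axis and vertical below 0.07 rad and horizontal distance between block and bush below 0.015 m and linear speed of block below 0.02 m/s); the robot touches nothing.
It fails at once if the dial is turned on past the fourth click (beyond 2.45 rad) (value of joint dial above 2.45 rad).
It fails at once if the dial is turned back past the starting click (below -0.35 rad) (value of joint dial below -0.35 rad).
It fails at once if the block is dropped into the nest (faster than 0.3 m/s within the jaws at the loading click) (horizontal distance between block and nest below 0.01 m and z of block in the frame of nest below 0.03 m and value of joint dial below 0.15 rad and linear speed of block above 0.3 m/s).
It fails at once if a steel block, the spanner or the oil tin is moved more than 30 mm (distance of any of steel_a, steel_b, spanner, oil_can from where it was at the start of the episode above 0.03 m).
It also fails if it takes over 72 s, if anything falls off the work surface, if the arm or the gripper's body presses on something with over 40 N, if the wrist force passes 120 N, or if a joint passes its speed limit or range.

## Working session

There is one attempt and no reset: what is moved stays moved. The work goes in short steps, Python scripts to look and compute and a tool call to move; the robot and the scene stay as the last step left them, time stands still between calls to the robot, and variables do not carry over. Pictures are saved under pics/ and viewed, at most 10 in all, crops included, and the job is handed in when it is done.

Besides the shell and the picture viewer there is one more tool, called as name(argument=value, ...) on one line, values as JSON. move_arm: Moves the arm, as the interface text tells. Its arguments: {"type":"object","properties":{"slide":{"type":"array","items":{"type":"array","items":{"type":"number"}}},"roll":{"type":"array","items":{"type":"number"}},"gripper":{"type":"number"},"squeeze":{"type":"number"}},"required":["slide","roll"]}

```bash
mkdir -p pics; python3 - <<'E'
from bench import monitor,cams
import cv2,numpy as np
np.set_printoptions(precision=4,suppress=True)
print(monitor.get_state())
for n in("top","scene"):
    im=cams.get_image(n);cv2.imwrite(f"pics/{n}0.png",cv2.resize(im[:,:,::-1],(800,600),interpolation=cv2.INTER_CUBIC))
    c=cams.get_calibration(n);print(n,c)
E
```

```text
{'time': 0.0, 'joint_positions': array([ 1.3511,  0.3218, -0.0701,  1.4517,  0.0226,  1.3708, -0.0569]), 'qd': array([-0.001 ,  0.0004,  0.0014,  0.0025, -0.0004, -0.0002, -0.0021]), 'joint_torque': array([  0.0001, -49.1291,  -0.4036, -31.2522,  -0.0638,   0.0437,
         0.0002]), 'position': array([ 0.1504, -0.6318,  0.2214]), 'tool_rot': array([-3.1183, -0.3662,  0.0005]), 'ft_force': array([ 0.2038, -0.2435,  0.5937]), 'torque': array([-0.0039,  0.0924, -0.0297]), 'grip_force': 0.0, 'grip_width': 1.0014431380130835}
top {'mtx': array([[348.3741,   0.    , 262.3621],
       [  0.    , 348.3741, 193.0119],
       [  0.    ,   0.    ,   1.    ]]), 'R': array([[ 0.0003, -0.9999, -0.0117],
       [-0.9835,  0.0018, -0.1811],
       [ 0.1811,  0.0115, -0.9834]]), 't': array([0.0559, 0.6045, 0.8831])}
scene {'mtx': array([[433.7368,   0.    , 256.6718],
       [  0.    , 433.7368, 191.6071],
       [  0.    ,   0.    ,   1.    ]]), 'R': array([[-0.7785,  0.6275, -0.0111],
       [ 0.3781,  0.4547, -0.8064],
       [-0.501 , -0.632 , -0.5913]]), 't': array([ 0.4026, -0.1739,  1.4179])}
```

View pics/top0.png

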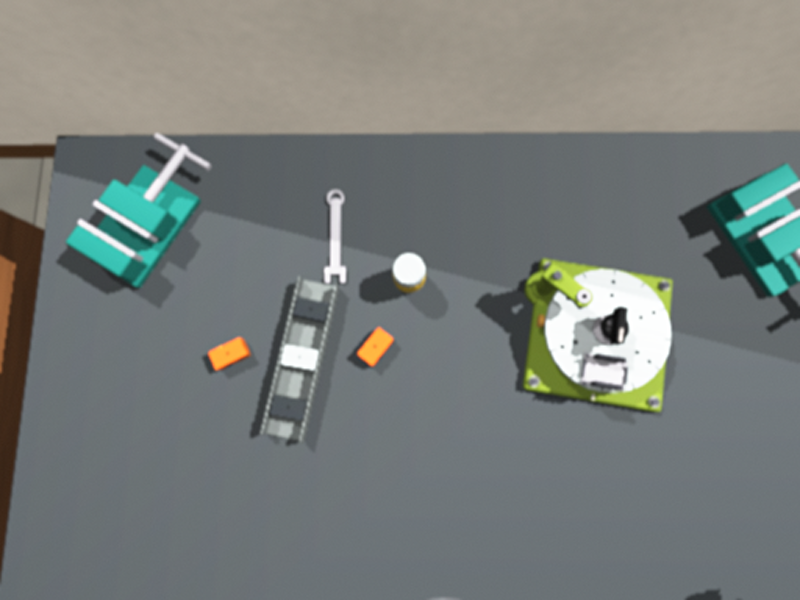

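View pics/scene0.png

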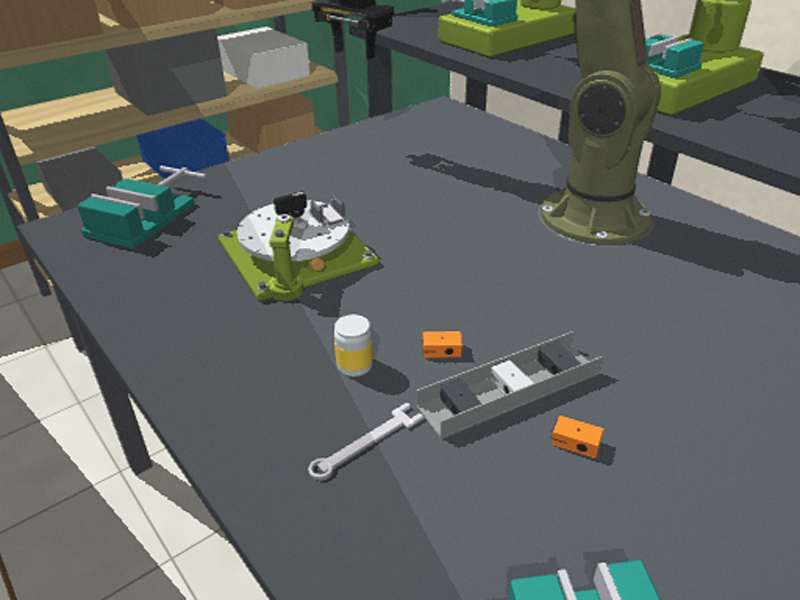

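Top view (800x600 px): candidates for the block are bright aluminium (300,357), dark steel (311,308) and (290,407), orange (229,354) and (376,346). I choose (300,357). The nest is at (605,372), with the knob at (617,325) and its white line toward the nest. The bush is at (584,296).

```bash
cat > h.py <<'E'
from bench import monitor,cams
import cv2,numpy as np
from scipy.spatial.transform import Rotation as Ro
np.set_printoptions(precision=4,suppress=True)
def world(c,uv,z):
    uv=np.atleast_2d(np.array(uv,float)); d=(np.linalg.inv(c["mtx"])@np.c_[uv,np.ones(len(uv))].T).T@c["R"]
    o=-c["R"].T@c["t"]; z=np.broadcast_to(z,len(uv)); return o+d*((z-o[2])/d[:,2])[:,None]
def proj(c,X):
    p=(np.atleast_2d(X)@c["R"].T+c["t"])@c["mtx"].T; return p[:,:2]/p[:,2:]
E
python3 - <<'E'
from h import *
c=cams.get_calibration("top");k=1/1.5625
names=[("block",(300,357),.030),("sa",(311,308),.03),("sb",(290,407),.03),("knob",(617,325),.124),("nest",(605,372),.064),("dialc",(608,330),.06),("b1",(530,388),.018),("b2",(658,410),.018),("b3",(673,277),.018),("b4",(542,260),.018),("bush",(584,296),.12),("tin",(409,265),.08)]
for n,p,z in names: print(n,world(c,np.array(p)*k,z)[0])
im=cv2.imread("pics/top0.png")
a=cv2.resize(im[260:450,240:400],(400,475),interpolation=cv2.INTER_CUBIC);b=cv2.resize(im[250:440,520:680],(400,475),interpolation=cv2.INTER_CUBIC)
cv2.imwrite("pics/crop1.png",np.hstack([a,b]))
E
```

```text
block [0.5113 0.2474 0.03  ]
sa [0.598  0.2311 0.03  ]
sb [0.4257 0.2614 0.03  ]
knob [ 0.5538 -0.2719  0.124 ]
nest [ 0.4834 -0.2689  0.064 ]
dialc [ 0.5542 -0.2799  0.06  ]
b1 [ 0.4582 -0.153   0.018 ]
b2 [ 0.4208 -0.3714  0.018 ]
b3 [ 0.6555 -0.4174  0.018 ]
b4 [ 0.6877 -0.1838  0.018 ]
bush [ 0.6012 -0.224   0.12  ]
tin [0.6633 0.0568 0.08  ]
```

View pics/crop1.png

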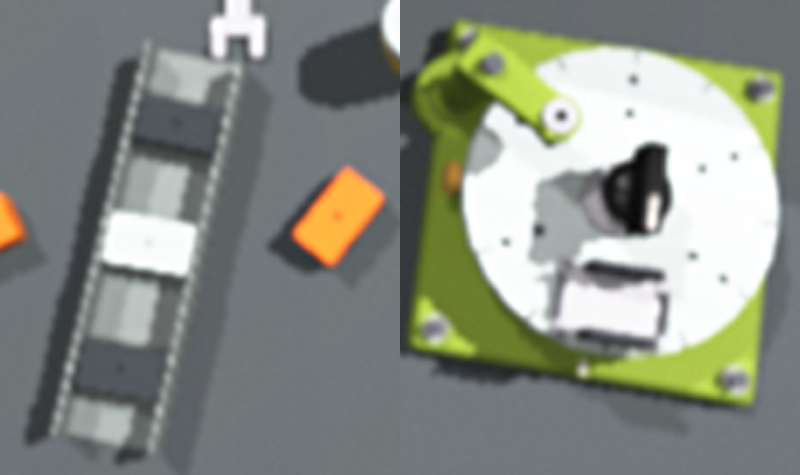

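The crop confirms the bright block with its punch dot at (150,242), with steel blocks above and below it. I'll look at the jig through the wrist camera first, on the way to the block.

```bash
cat >> h.py <<'E'
def go(p,yaw_y=None):
    """slide [cm] and roll to bring the TCP to p with tool y at world angle yaw_y (deg)"""
    s=monitor.get_state();R=Ro.from_rotvec(s["tool_rot"]).as_matrix()
    ang=np.degrees(np.arctan2(R[1,1],R[0,1])); tilt=np.degrees(np.arccos(-R[2,2]))
    print("t",round(s["time"],2),"pos",s["position"],"yawy",round(ang,2),"tilt",round(tilt,2),"q7",round(s["joint_positions"][6],2),"F",s["ft_force"],"grip",round(s["grip_width"]*8.7,2),round(s["grip_force"],1))
    if p is not None: print("slide",R.T@(np.array(p)-s["position"])*100,"roll",None if yaw_y is None else round(np.radians(ang-yaw_y),4))
E
python3 - <<'E'
from h import *
s=monitor.get_state();R=Ro.from_rotvec(s["tool_rot"]).as_matrix();c=cams.get_calibration("wrist")
o=-c["R"].T@c["t"];print("cam in tool",R.T@(o-s["position"]),"\ncamR in tool",c["R"]@R,c["mtx"])
go([.52,-.27,.33],-13)
E
```

```text
cam in tool [ 0.0678  0.0005 -0.162 ] 
camR in tool [[-0.001   1.      0.0003]
 [-0.968  -0.0009 -0.2511]
 [-0.2511 -0.0005  0.968 ]] [[344.8403   0.     253.2051]
 [  0.     344.8403 195.1545]
 [  0.       0.       1.    ]]
t 0.1 pos [ 0.1504 -0.6318  0.2216] yawy -76.6 tilt 0.1 q7 -0.06 F [-0.9473  0.0493 -0.2874] grip 8.68 0.0
slide [ 44.336  -26.6551 -10.8001] roll -1.1101
```

move_arm(slide=[[1,-0.6,-2],[4,-2.4,-5],[8,-4.8,-8],[12,-7.2,-10.8],[16,-9.6,-10.8],[20,-12,-10.8],[24,-14.5,-10.8],[28,-17,-10.8],[32,-19.3,-10.8],[36,-21.7,-10.8],[40,-24.1,-10.8],[43,-25.9,-10.8],[44.3,-26.7,-10.8],[44.3,-26.7,-10.8],[44.3,-26.7,-10.8]], roll=[-0.05,-0.15,-0.25,-0.35,-0.45,-0.55,-0.65,-0.75,-0.85,-0.95,-1.03,-1.08,-1.11,-1.11,-1.11])

```text
time: 1.6
position: [0.5184, -0.2718, 0.3302]
tool_rot: [-2.461, -1.952, 0.003]
ft_force: [-0.0, -0.8, 1.1]
grip_width: 1.002
grip_force: 0.0
```

```bash
python3 - <<'E'
from h import *
go([.50,.245,.28],-10)
c=cams.get_calibration("wrist");im=cams.get_image("wrist");cv2.imwrite("pics/w1.png",cv2.resize(im[:,:,::-1],(800,600),interpolation=cv2.INTER_CUBIC))
np.savez("w1.npz",**c)
E
```

```text
t 1.6 pos [ 0.5184 -0.2718  0.3302] yawy -13.17 tilt 0.1 q7 0.14 F [-0.0006 -0.7619  1.0962] grip 8.71 0.0
slide [ 49.905  -13.5595   4.9712] roll -0.0552
```

View pics/w1.png

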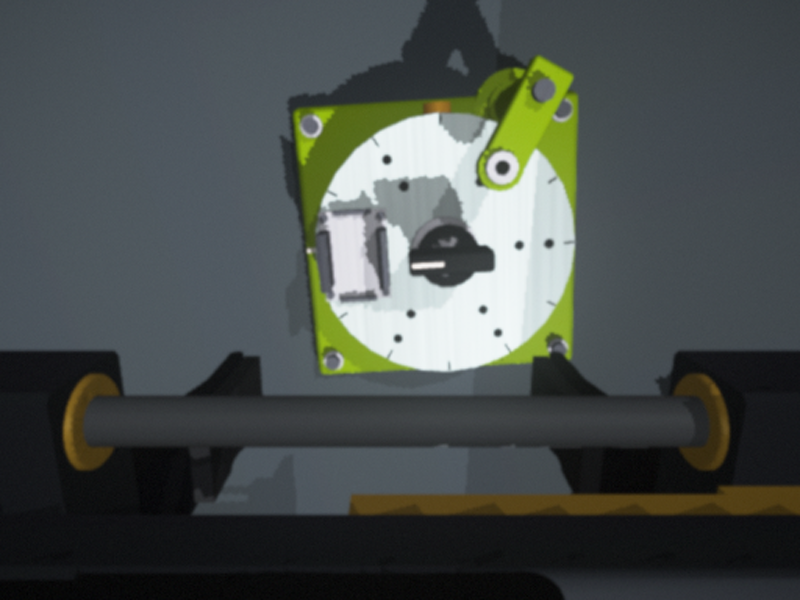

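Wrist view (800x600 px): base corners (293,107), (578,94), (571,357), (321,376). Bush hole (502,167), knob bar from (411,265) to (494,259), nest centre about (352,254), nest lips near (351,211) and (355,297). Dial rim: top (444,112), right (575,242), bottom (449,371).

```bash
python3 - <<'E'
from h import *
from scipy.optimize import least_squares
c=dict(np.load("w1.npz"));k=512/800
P=[((293,107),(-.12,.12,.018)),((578,94),(.12,.12,.018)),((571,357),(.12,-.12,.018)),((321,376),(-.12,-.12,.018)),((502,167),(.036,.06235,.120)),((411,266),(-.03,0,.124)),((494,260),(.03,0,.124)),((444,112),None),((449,371),None),((351,211),(-.072,.035,.069)),((355,297),(-.072,-.035,.069))]
P=[p for p in P if p[1]]
uv=np.array([p[0] for p in P])*k;J=np.array([p[1] for p in P])
def W(v): return np.c_[Ro.from_euler('z',v[2]).apply(J)+[v[0],v[1],0]]
f=lambda v:(proj(c,W(v))-uv).ravel()
r=least_squares(f,[.554,-.277,-.17],loss='soft_l1');print(r.x,np.degrees(r.x[2]));print((f(r.x)/k).reshape(-1,2))
th=np.radians(np.arange(0,360,1));X=np.c_[.105*np.cos(th)+r.x[0],.105*np.sin(th)+r.x[1],0*th+.06];q=proj(c,X)/k
print("rim min/max",q.min(0),q.max(0))
E
```

```text
[ 0.556  -0.2786 -0.1732] -9.926036003530962
[[-3.1667 -0.9655]
 [ 2.2218 -5.7771]
 [ 1.8327  5.2968]
 [-3.941  -0.0544]
 [ 0.024   0.0524]
 [-2.6154 -0.5054]
 [ 1.1234  0.5978]
 [-0.5002  0.3118]
 [ 2.2919  1.6949]]
rim min/max [313.5837 111.2625] [574.4868 370.9562]
```

move_arm(slide=[[2,-0.5,0.2],[6,-1.6,0.6],[10.5,-2.8,1],[15,-4,1.5],[19.5,-5.3,2],[24,-6.5,2.4],[28.5,-7.7,2.8],[33,-9,3.3],[37.5,-10.2,3.7],[42,-11.4,4.2],[46,-12.5,4.6],[48.5,-13.2,4.8],[49.9,-13.6,5],[49.9,-13.6,5],[49.9,-13.6,5]], roll=[0,-0.05,-0.05,-0.05,-0.05,-0.05,-0.05,-0.05,-0.05,-0.05,-0.05,-0.05,-0.05,-0.05,-0.05])

```text
time: 3.15
position: [0.4994, 0.2455, 0.2804]
tool_rot: [2.41, 2.014, -0.002]
ft_force: [-0.3, 0.1, -0.1]
grip_width: 0.998
grip_force: 0.0
```

```bash
python3 - <<'E'
from h import *
go(None)
c=cams.get_calibration("wrist");im=cams.get_image("wrist");cv2.imwrite("pics/w2.png",cv2.resize(im[:,:,::-1],(800,600),interpolation=cv2.INTER_CUBIC))
np.savez("w2.npz",**c)
print(proj(c,[.511,.247,.03])*1.5625)
E
```

```text
t 3.15 pos [0.4994 0.2455 0.2804] yawy -10.22 tilt 0.08 q7 -0.8 F [-0.326   0.0831 -0.1362] grip 8.68 0.0
[[410.6128 250.8425]]
```

View pics/w2.png

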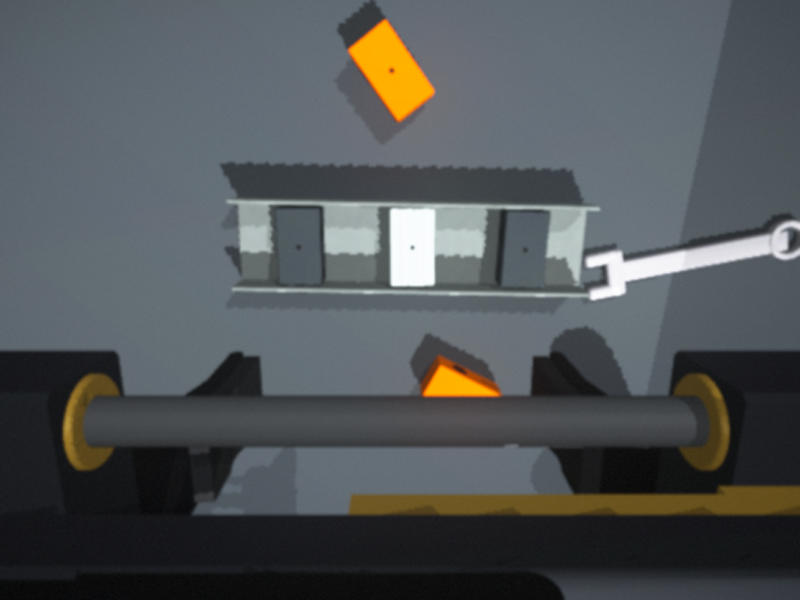

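Wrist view: the bright block's dot is at (412.5,247), between steel dots (298,247) and (525,250). The trough edges slope about 1 degree.

```bash
python3 - <<'E'
from h import *
c=dict(np.load("w2.npz"))
k=.64
d=world(c,np.array([(412.5,247),(298,247),(525,250)])*k,.03);print(d)
e=world(c,np.array([(228,202),(598,208),(232,289),(590,297)])*k,.034)
for a,b in((d[1],d[2]),(e[0],e[1]),(e[2],e[3])): print(np.degrees(np.arctan2(*(b-a)[1::-1])))
go([d[0][0],d[0][1],.007],-11.1)
E
```

```text
[[0.5129 0.2497 0.03  ]
 [0.4263 0.2654 0.03  ]
 [0.5978 0.2319 0.03  ]]
-11.03704923749618
-11.190576518319181
-11.591144142735066
t 3.2 pos [0.4998 0.245  0.2805] yawy -10.29 tilt 0.09 q7 -0.8 F [ 0.2099 -0.2587  0.1552] grip 8.68 0.0
slide [ 0.7388  1.1938 27.3473] roll 0.0141
```

move_arm(slide=[[0.3,0.5,2],[0.7,1.2,6],[0.7,1.2,10],[0.7,1.2,14],[0.7,1.2,18],[0.7,1.2,21],[0.7,1.2,23.5],[0.7,1.2,25],[0.7,1.2,26],[0.7,1.2,26.8],[0.7,1.2,27.2],[0.7,1.2,27.3],[0.7,1.2,27.3]], roll=[0.015,0.015,0.015,0.015,0.015,0.015,0.015,0.015,0.015,0.015,0.015,0.015,0.015], gripper=5.5)

```text
time: 4.5
position: [0.5129, 0.2518, 0.0081]
tool_rot: [2.424, 1.998, 0.001]
ft_force: [-0.2, 0.1, -1.2]
grip_width: 0.634
grip_force: 0.0
```

move_arm(slide=[[0,0,0],[0,0,0],[0,0,0],[0,0,0],[0,0,0],[0,0,0],[0,0,0],[0,0,0]], roll=[0,0,0,0,0,0,0,0], gripper=2.5, squeeze=20)

```text
time: 5.3
position: [0.5127, 0.2517, 0.0077]
tool_rot: [2.424, 1.998, 0.0]
ft_force: [-0.3, -0.2, 2.2]
grip_width: 0.387
grip_force: 19.9
```

```bash
python3 - <<'E'
from h import *
go([.50,-.02,.15],-55)
E
```

```text
t 5.3 pos [0.5127 0.2517 0.0077] yawy -11.0 tilt 0.02 q7 -1.01 F [-0.2973 -0.1817  2.232 ] grip 3.37 19.9
slide [-26.909    3.9421 -14.2247] roll 0.7679
```

move_arm(slide=[[0,0,-1],[0,0,-3],[0,0,-6],[0,0,-9],[-1.5,0.2,-11],[-4.5,0.7,-12],[-8.5,1.2,-12],[-12.5,1.8,-12],[-16.5,2.4,-12],[-20.5,3,-12],[-24,3.5,-12],[-26,3.8,-12],[-26.9,3.9,-12],[-26.9,3.9,-12]], roll=[0,0,0,0,0,0,0,0,0,0,0,0,0,0])

```text
time: 6.7
position: [0.4991, -0.0206, 0.1275]
tool_rot: [-2.426, -1.996, 0.001]
ft_force: [-0.3, 0.0, -2.4]
grip_width: 0.388
grip_force: 19.9
```

```bash
python3 - <<'E'
from h import *
go([.50,-.02,.0043],-11)
E
```

```text
t 6.7 pos [ 0.4991 -0.0206  0.1275] yawy -11.11 tilt 0.03 q7 -0.29 F [-0.3373  0.0216 -2.4018] grip 3.38 19.9
slide [ 0.0828  0.0814 12.3184] roll -0.0019
```

move_arm(slide=[[0,0,1.5],[0,0,4.5],[0,0,7.5],[0,0,9.5],[0,0,11],[0,0,11.8],[0,0,12.1],[0,0,12.3],[0,0,12.3],[0,0,12.3]], roll=[0,0,0,0,0,0,0,0,0,0])

```text
time: 7.7
position: [0.5001, -0.0201, 0.0053]
tool_rot: [2.423, 1.997, 0.001]
ft_force: [-0.2, 0.1, -1.7]
grip_width: 0.388
grip_force: 19.9
```

move_arm(slide=[[0,0,0],[0,0,0],[0,0,0],[0,0,0],[0,0,-1],[0,0,-4],[0,0,-7],[0,0,-9],[0,0,-10],[0,0,-10],[0,0,-10],[0,0,-10],[0,0,-10],[0,0,-10],[0,0,-10],[0,0,-10],[0,0,-10],[0,0,-10],[0,0,-10]], roll=[0,0,0,0,0,0,-0.1,-0.25,-0.4,-0.55,-0.7,-0.85,-1,-1.15,-1.3,-1.45,-1.57,-1.57,-1.57], gripper=8.7)

```text
time: 9.6
position: [0.4995, -0.0199, 0.1049]
tool_rot: [0.307, 3.126, -0.0]
ft_force: [0.2, 1.0, 0.3]
grip_width: 0.996
grip_force: 0.0
```

```bash
python3 - <<'E'
from h import *
go([.4995,-.021,.012],79)
E
```

```text
t 9.6 pos [ 0.4995 -0.0199  0.1049] yawy 78.79 tilt 0.03 q7 1.2 F [0.2357 0.9598 0.2919] grip 8.67 0.0
slide [-0.0138 -0.1063  9.2943] roll -0.0037
```

move_arm(slide=[[0.05,0,1.5],[0.05,0,4.5],[0.05,0,7],[0.05,0,8.5],[0.05,0,9.2],[0.05,0,9.5],[0.05,0,9.6],[0.05,0,9.6]], roll=[0,0,0,0,0,0,0,0])

```text
time: 10.4
position: [0.4997, -0.0198, 0.0092]
tool_rot: [0.302, 3.126, -0.0]
ft_force: [1.1, -1.3, 0.3]
grip_width: 0.998
grip_force: 0.0
```

move_arm(slide=[[0,0,0],[0,0,0],[0,0,0],[0,0,0],[0,0,0],[0,0,0],[0,0,0]], roll=[0,0,0,0,0,0,0], gripper=5, squeeze=20)

```text
time: 11.1
position: [0.499, -0.02, 0.0087]
tool_rot: [-0.302, -3.127, 0.001]
ft_force: [-0.9, -1.2, 2.4]
grip_width: 0.687
grip_force: 20.0
```

```bash
python3 - <<'E'
from h import *
y=-9.93;n=np.array([.556,-.2786])+.072*np.array([-np.cos(np.radians(y)),-np.sin(np.radians(y))])
print("nest",n)
go([*n,.145],90+y)
E
```

```text
nest [ 0.4851 -0.2662]
t 11.1 pos [ 0.499  -0.02    0.0087] yawy 78.95 tilt 0.03 q7 1.07 F [-0.8826 -1.2159  2.4394] grip 5.98 20.0
slide [ -3.3556 -24.4331 -13.6214] roll -0.0196
```

move_arm(slide=[[0,0,-1],[0,0,-4],[0,0,-8],[0,-0.5,-11],[-0.3,-2.5,-13],[-0.8,-5.5,-13.6],[-1.3,-9.5,-13.6],[-1.9,-13.5,-13.6],[-2.4,-17.5,-13.6],[-2.9,-21,-13.6],[-3.2,-23.5,-13.6],[-3.4,-24.4,-13.6],[-3.4,-24.4,-13.6],[-3.4,-24.4,-13.6],[-3.4,-24.4,-13.6]], roll=[0,0,0,0,-0.02,-0.02,-0.02,-0.02,-0.02,-0.02,-0.02,-0.02,-0.02,-0.02,-0.02])

```text
time: 12.6
position: [0.4861, -0.2634, 0.1447]
tool_rot: [0.266, 3.13, 0.001]
ft_force: [0.2, 0.4, -1.6]
grip_width: 0.688
grip_force: 20.0
```

```bash
python3 - <<'E'
from h import *
go([.4851,-.2662,.10],80.07)
c=cams.get_calibration("wrist");im=cams.get_image("wrist");cs=cams.get_calibration("scene");im2=cams.get_image("scene")
u=(proj(cs,[.485,-.266,.12])[0]).astype(int)
b=im2[u[1]-50:u[1]+50,u[0]-53:u[0]+53,::-1]
cv2.imwrite("pics/w3.png",np.hstack([cv2.resize(im[:,:,::-1],(400,300)),cv2.resize(b,(400,300),interpolation=cv2.INTER_CUBIC)]))
E
```

```text
t 12.6 pos [ 0.4861 -0.2634  0.1447] yawy 80.29 tilt 0.02 q7 1.68 F [ 0.2428  0.3589 -1.6069] grip 5.98 20.0
slide [ 0.0569 -0.2922  4.4737] roll 0.0038
```

View pics/w3.png

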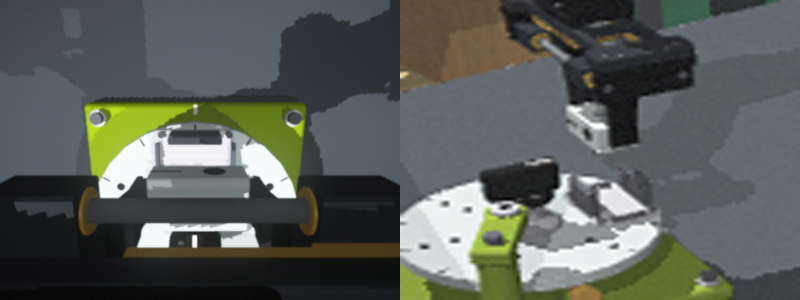

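The block is held level, side face visible at (587,130), with the empty nest below it. Next I'll descend to just above the jaws and check alignment.

move_arm(slide=[[0,-0.15,0.5],[0.05,-0.3,1.5],[0.05,-0.3,2.5],[0.05,-0.3,3],[0.05,-0.3,3.3],[0.05,-0.3,3.3],[0.05,-0.3,3.3],[0.05,-0.3,3.3]], roll=[0,0,0,0,0,0,0,0])

```text
time: 13.5
position: [0.4849, -0.2688, 0.1119]
tool_rot: [0.271, 3.129, -0.001]
ft_force: [0.4, 0.3, -1.7]
grip_width: 0.688
grip_force: 20.0
```

```bash
python3 - <<'E'
from h import *
go([.4851,-.2662,.0733],80.07)
c=cams.get_calibration("wrist");im=cams.get_image("wrist");cv2.imwrite("pics/w4raw.png",im[:,:,::-1])
np.savez("w4.npz",**c)
a=im[150:270,170:330,::-1]
cv2.imwrite("pics/w4.png",cv2.resize(a,(800,600),interpolation=cv2.INTER_CUBIC))
R=Ro.from_euler('z',-9.93,degrees=True)
J=[(-.072-.0185,.022,.095),(-.072-.0185,-.022,.095),(-.072,.035,.069),(-.072,-.035,.069),(-.12,0,.018),(-.12,.12,.018),(-.12,-.12,.018)]
s=monitor.get_state()
T=Ro.from_rotvec(s["tool_rot"])
B=T.apply([(x,y,-.0173) for x in(.017,-.017) for y in(.03,-.03)])+s["position"]
f=lambda X:(proj(c,X)-[170,150])*5
print("jig pts",f(R.apply(J)+[.556,-.2786,0]),"\nblock top",f(B))
E
```

```text
t 13.5 pos [ 0.4849 -0.2688  0.1119] yawy 80.1 tilt 0.04 q7 1.66 F [ 0.3518  0.2961 -1.6805] grip 5.98 20.0
slide [0.0257 0.2595 3.8638] roll 0.0005
jig pts [[ 651.0297  257.7241]
 [ 242.4985  257.88  ]
 [ 722.583   344.1143]
 [ 162.576   344.3244]
 [ 438.537   -77.6846]
 [1257.067   -78.0172]
 [-379.8937  -77.352 ]] 
block top [[761.9938 379.9699]
 [ 85.8858 380.6823]
 [744.0525 723.0412]
 [103.6912 723.7369]]
```

View pics/w4.png

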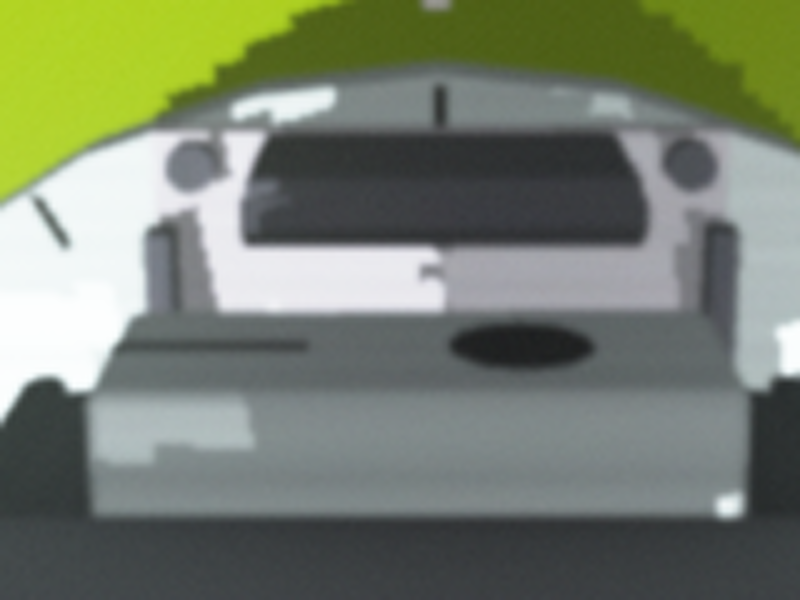

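Zoomed wrist view: far jaw spans x 242–648 (predicted 242–651), and the lips are at 163 and 722 (predicted 162 and 722). So the jig pose is right. The block's top edge is about 0.5–1 mm from prediction. The only correction needed is a y shift of about 2.6–3 mm.

move_arm(slide=[[0.03,0.1,0],[0.06,0.2,0],[0.06,0.28,0],[0.06,0.28,0],[0.06,0.28,0],[0.06,0.28,0.4],[0.06,0.28,0.8],[0.06,0.28,1.2],[0.06,0.28,1.5],[0.06,0.28,1.8],[0.06,0.28,2.0],[0.06,0.28,2.0],[0.06,0.28,2.0]], roll=[0,0,0,0,0,0,0,0,0,0,0,0,0])

```text
time: 14.85
position: [0.4845, -0.2658, 0.0916]
tool_rot: [0.271, 3.13, -0.0]
ft_force: [0.4, -0.5, -1.7]
grip_width: 0.687
grip_force: 20.0
```

```bash
python3 - <<'E'
from h import *
go([.4850,-.2664,.0732],80.07)
E
```

```text
t 14.85 pos [ 0.4845 -0.2658  0.0916] yawy 80.1 tilt 0.01 q7 1.64 F [ 0.4091 -0.5253 -1.6861] grip 5.98 20.0
slide [-0.0579 -0.0505  1.8385] roll 0.0006
```

move_arm(slide=[[0,0,0.3],[0,0,0.6],[0,0,0.9],[0,0,1.2],[0,0,1.4],[0,0,1.6],[0,0,1.7],[0,0,1.75],[0,0,1.8],[0,0,1.8],[0,0,1.8]], roll=[0,0,0,0,0,0,0,0,0,0,0])

```text
time: 15.95
position: [0.4845, -0.2658, 0.0736]
tool_rot: [0.271, 3.13, -0.0]
ft_force: [-1.2, -0.1, -1.1]
grip_width: 0.688
grip_force: 20.0
```

```bash
python3 - <<'E'
from h import *
go([.4850,-.2664,.0727],80.07)
E
```

```text
t 15.95 pos [ 0.4845 -0.2658  0.0736] yawy 80.1 tilt 0.01 q7 1.62 F [-1.2314 -0.0948 -1.0792] grip 5.98 20.0
slide [-0.0591 -0.0464  0.0926] roll 0.0005
```

move_arm(slide=[[0,0,0.05],[0,0,0.1],[0,0,0.12],[0,0,0.12],[0,0,0.12]], roll=[0,0,0,0,0])

```text
time: 16.45
position: [0.4845, -0.2659, 0.0727]
tool_rot: [-0.271, -3.13, 0.001]
ft_force: [-1.6, 0.0, 3.2]
grip_width: 0.69
grip_force: 20.0
```

move_arm(slide=[[0,0,0],[0,0,0],[0,0,0],[0,0,0],[0,0,0],[0,0,0],[0,0,-0.5],[0,0,-2],[0,0,-5],[0,0,-9],[0,0,-12],[0,0,-13.5],[0,0,-14],[0,0,-14],[0,0,-14]], roll=[0,0,0,0,0,0,0,0,0,0,0,0,0,0,0], gripper=8.2)

```text
time: 17.95
position: [0.4836, -0.2655, 0.2109]
tool_rot: [-0.271, -3.128, -0.002]
ft_force: [0.1, -0.1, -0.0]
grip_width: 0.942
grip_force: 0.0
```

```bash
python3 - <<'E'
from h import *
go([.556,-.2786,.16],80.07)
c=cams.get_calibration("wrist");im=cams.get_image("wrist")
np.savez("w5.npz",**c)
a=im[110:290,130:370,::-1]
cv2.imwrite("pics/w5.png",cv2.resize(a,(800,600),interpolation=cv2.INTER_CUBIC))
R=Ro.from_euler('z',-9.93,degrees=True)
J=[(-.072,0,.090)]+[(-.072+x,y,.09) for x in(.017,-.017) for y in(.03,-.03)]
print((proj(c,R.apply(J)+[.556,-.2786,0])-[130,110])*800/240)
E
```

```text
t 17.95 pos [ 0.4836 -0.2655  0.2109] yawy 80.1 tilt 0.14 q7 1.72 F [ 0.1358 -0.107  -0.0066] grip 8.19 0.0
slide [-7.372  -0.0496  5.0695] roll 0.0005
[[411.4277 273.3035]
 [528.047  337.3505]
 [294.8286 337.5534]
 [531.4355 207.1753]
 [291.344  207.3537]]
```

View pics/w5.png

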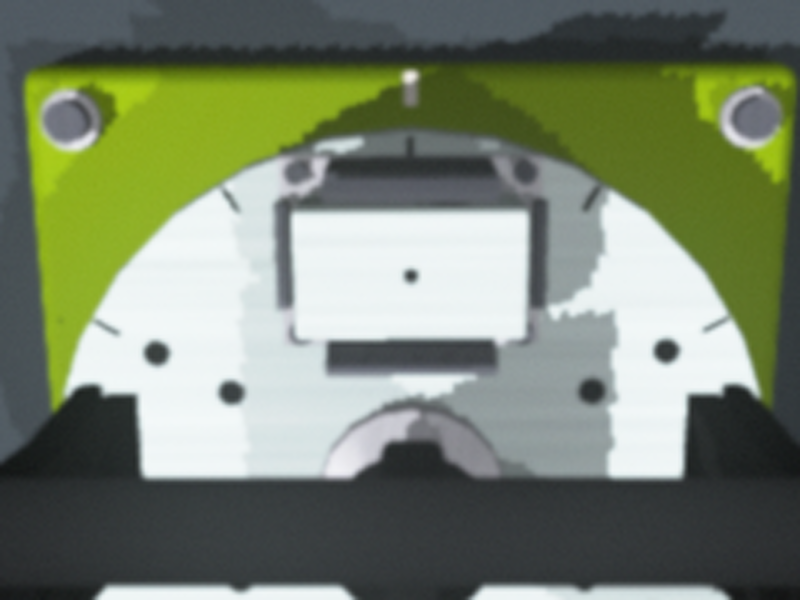

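Block dot at (410,275) against predicted (411,273): the block is home, with the dial index aligned. Now the knob.

move_arm(slide=[[-1,0,0],[-3.5,0,0],[-5.5,0,0],[-6.8,0,0],[-7.3,0,0],[-7.3,0,0],[-7.3,0,0],[-7.3,0,0]], roll=[0,0,0,0,0,0,0,0], gripper=4.5)

```text
time: 18.8
position: [0.5558, -0.2784, 0.2123]
tool_rot: [-0.272, -3.129, 0.001]
ft_force: [-0.1, -0.3, -0.3]
grip_width: 0.526
grip_force: 0.0
```

```bash
python3 - <<'E'
from h import *
go([.556,-.2786,.101],80.07)
E
```

```text
t 18.8 pos [ 0.5558 -0.2784  0.2123] yawy 80.08 tilt 0.04 q7 1.61 F [-0.1289 -0.3029 -0.2672] grip 4.57 0.0
slide [-0.028  -0.0076 11.1285] roll 0.0002
```

move_arm(slide=[[0,0,1.5],[0,0,4.5],[0,0,7],[0,0,9],[0,0,10.2],[0,0,10.9],[0,0,11.1],[0,0,11.1],[0,0,11.1]], roll=[0,0,0,0,0,0,0,0,0])

```text
time: 19.7
position: [0.557, -0.2786, 0.1023]
tool_rot: [0.271, 3.128, -0.001]
ft_force: [0.2, 1.1, -0.0]
grip_width: 0.511
grip_force: 0.0
```

move_arm(slide=[[0,0,0],[0,0,0],[0,0,0],[0,0,0],[0,0,0],[0,0,0],[0,0,0],[0,0,0]], roll=[0,0,0,0,0,0,0,0], gripper=0.8, squeeze=55)

```text
time: 20.5
position: [0.5564, -0.2781, 0.1014]
tool_rot: [0.271, 3.13, 0.0]
ft_force: [1.2, 1.3, 0.6]
grip_width: 0.181
grip_force: 55.0
```

```bash
python3 - <<'E'
from h import *
go([.556,-.2786,.101],80.07)
E
```

```text
t 20.5 pos [ 0.5564 -0.2781  0.1014] yawy 80.11 tilt 0.01 q7 1.56 F [1.2381 1.2849 0.6441] grip 1.57 55.0
slide [ 0.0356 -0.0553  0.0415] roll 0.0008
```

move_arm(slide=[[0,0,0],[0,0,0],[0,0,0],[0,0,0],[0,0,0],[0,0,0],[0,0,0],[0,0,0],[0,0,0],[0,0,0],[0,0,0],[0,0,0],[0,0,0],[0,0,0],[0,0,0],[0,0,0],[0,0,0],[0,0,0],[0,0,0],[0,0,0]], roll=[0.03,0.08,0.13,0.18,0.23,0.28,0.33,0.38,0.43,0.48,0.53,0.58,0.63,0.69,0.75,0.81,0.87,0.93,0.99,1.047])

```text
time: 22.5
position: [0.5566, -0.278, 0.1014]
tool_rot: [1.804, 2.572, 0.001]
ft_force: [0.6, 1.2, 0.7]
grip_width: 0.175
grip_force: 55.0
```

```bash
python3 - <<'E'
from h import *
go([.556,-.2786,.101],80.07-120)
c=cams.get_calibration("top");im=cams.get_image("top")
u=proj(c,[.556,-.2786,.06])[0].astype(int);cv2.imwrite("pics/t6.png",cv2.resize(im[u[1]-60:u[1]+60,u[0]-70:u[0]+70,::-1],(560,480),interpolation=cv2.INTER_CUBIC))
E
```

```text
t 22.5 pos [ 0.5566 -0.278   0.1014] yawy 19.91 tilt 0.03 q7 0.58 F [0.6462 1.2286 0.6876] grip 1.53 55.0
slide [-0.0382 -0.0791  0.0406] roll 1.0444
```

View pics/t6.png

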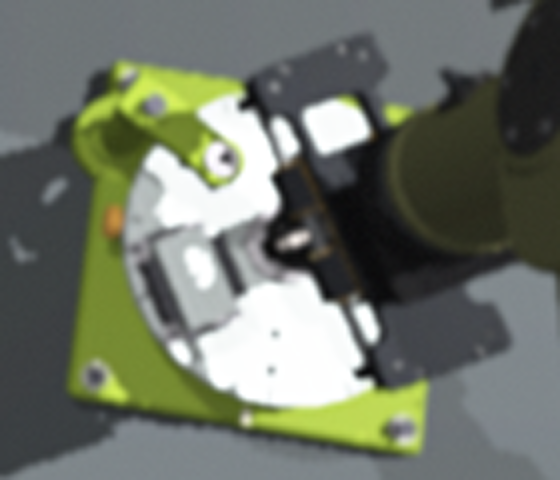

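The nest at (200,280) has turned about 60° clockwise with the block still in it. Two more clicks to go.

move_arm(slide=[[0,0,0],[0,0,0],[0,0,0],[0,0,0],[0,0,0],[0,0,0],[0,0,0],[0,0,0],[0,0,0],[0,0,0],[0,0,0],[0,0,0],[0,0,0],[0,0,0],[0,0,0],[0,0,0],[0,0,0],[0,0,0],[0,0,0],[0,0,0]], roll=[0.03,0.09,0.15,0.21,0.27,0.33,0.39,0.45,0.51,0.57,0.63,0.69,0.75,0.81,0.87,0.93,0.99,1.03,1.045,1.045])

```text
time: 24.55
position: [0.5569, -0.278, 0.1014]
tool_rot: [2.844, 1.334, 0.002]
ft_force: [2.6, 1.3, 0.9]
grip_width: 0.178
grip_force: 55.0
```

move_arm(slide=[[0,0,0],[0,0,0],[0,0,0],[0,0,0],[0,0,0],[0,0,0],[0,0,0],[0,0,0]], roll=[0,0,0,0,0,0,0,0], gripper=4)

```text
time: 25.35
position: [0.5564, -0.2783, 0.1014]
tool_rot: [2.844, 1.334, -0.0]
ft_force: [0.1, 0.6, -0.6]
grip_width: 0.456
grip_force: 0.0
```

move_arm(slide=[[0,0,-0.5],[0,0,-2],[0,0,-5],[0,0,-9],[0,0,-12],[0,0,-15],[-2,0,-17],[-5,0,-17],[-9,0,-17],[-12,0,-17],[-14,0,-17],[-14,0,-17],[-14,0,-17]], roll=[0,0,0,0,0,0,0,0,0,0,0,0,0])

```text
time: 26.65
position: [0.4673, -0.3855, 0.2725]
tool_rot: [2.844, 1.333, 0.002]
ft_force: [0.4, -1.2, -1.0]
grip_width: 0.457
grip_force: 0.0
```

```bash
python3 - <<'E'
from h import *
go(None)
c=cams.get_calibration("top");im=cams.get_image("top");c2=cams.get_calibration("scene");i2=cams.get_image("scene")
u=proj(c,[.556,-.2786,.06])[0].astype(int);a=cv2.resize(im[u[1]-50:u[1]+50,u[0]-50:u[0]+50,::-1],(400,400),interpolation=cv2.INTER_CUBIC)
u=proj(c2,[.556,-.2786,.06])[0].astype(int);b=cv2.resize(i2[u[1]-50:u[1]+50,u[0]-50:u[0]+50,::-1],(400,400),interpolation=cv2.INTER_CUBIC)
cv2.imwrite("pics/t7.png",np.hstack([a,b]))
E
```

```text
t 26.65 pos [ 0.4673 -0.3855  0.2725] yawy -39.77 tilt 0.09 q7 -0.11 F [ 0.3794 -1.2195 -1.0093] grip 3.98 0.0
```

View pics/t7.png

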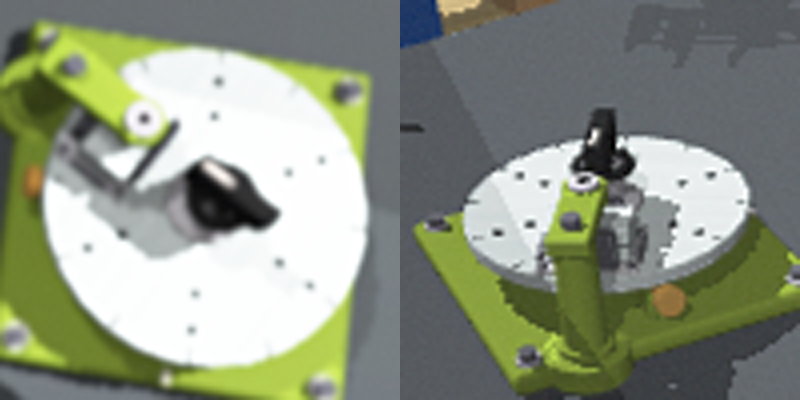

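The nest and block lie under the bush at (145,118), with the knob's white line pointing to it, and the robot is clear. I'll hand in the job now.

```bash
python3 -c "
from bench import workorder
print(workorder.close_job())"
```

```text
the job is handed in; nothing more can be done
None
```

I loaded the aluminium block into the nest, turned the dial four clicks clockwise so the block lies under the drill bush, and handed the job in at about 27 s; the hand-in returned no verdict.

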